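Swivel the storage box open and put the sanding block back on the pile

TASK

Swivel the steel cover of the grey storage box sideways round its pivot screw, until the whole opening is uncovered. Then take the loose sanding block from the bench and lay it flat inside the box on the pile of blocks: lower it gently until you feel it touch and only then let go, do not drop it or press it hard. Leave the cover open and do not disturb the foot cast, cup and tape roll.

Things in the scene. Friction and masses are not known exactly. Their poses are not given: they have to be found in the camera images.
- magazine: Grey painted steel box fixed on the bench, open at the top. Origin: centre of its underside, below the middle of its opening; z up, its -x side faces the robot but for a small yaw. Walls 6 mm, rim 100 mm above the bench. On its +y side, at the far corner, an outside column of 32 x 30 mm carries the pivot screw.
- box_mouth (a point): Centre of the box's opening at rim height (100 mm). The opening is 140 mm along the box's x, 130 mm along its y. Inside lies a pile: two sanding blocks side by side on a foam sheet and board, a flat top 125 mm along x by 100 mm along y, centred. The pile's height differs each time: its top is 12 to 43 mm below the rim. The foam gives about 1 mm per 2.5 N.
- cover_pivot (a point): Axis of the cover's vertical pivot screw, at the height of the cover's upper face (106.5 mm above the bench); in the box's frame 60 mm along +x and 86 mm along +y from the box's origin. The screw's head stands 9 mm above the cover.
- cover_knob (a point): Middle of the upright black cylindrical knob on the cover near the middle of its near edge (when shut): 26 mm in diameter, 36 mm tall, standing on the cover's upper face; this point is on its axis, 18 mm above that face. It moves in a level circle of 148 mm radius round the pivot screw.
- cover (a joint): Angle (rad) of the flat steel cover, 152 x 172 x 5 mm, about its pivot screw: 0 is shut; it grows clockwise seen from above (the knob comes toward the robot, then goes to its left), to the stop at 1.68. The opening is clear from about 1.55. Starts at 0 to 0.25. Stays where it is left; takes about 1 to 3 N at the knob to move slowly.
- sanding_block: Loose brown cork sanding block wrapped in abrasive paper, lying flat on the bench left of the vice: 60 mm along its x, 100 mm along its y, 34 mm high, about 80 g. Origin: centre of its underside, z up.
- foot_cast: Plaster cast of a foot, about 199 x 74 mm and 167 mm tall, standing loose behind and left of the sanding block; not to be disturbed. Origin: centre of its underside.
- cup: White cup, 73 mm across and 84 mm tall, standing loose on the bench to the right of the sanding block; not to be disturbed. Origin: centre of its underside.
- tape_roll: Roll of masking tape lying loose in front of the sanding block, 98 mm across, 25 mm high; not to be disturbed. Origin: centre of its underside.
Mind the look-alikes: they are no part of the job. There is more than one size of the sanding_block; the job needs the larger.

How it is judged:
By the outcome, as a careful person would: the job done as asked, in the order asked, and still so for the second after the job is handed in, with the robot touching nothing.
It also fails if it takes over 64 s, if anything falls off the work surface, if the arm or the gripper's body presses on something with over 40 N, if the wrist force passes 120 N, or if a joint passes its speed limit or range.

ROBOT

A 6-joint arm with a two-finger parallel gripper is mounted at the origin on a cart in front of the work surface, level with it; the furniture and walls round the work are solid. World frame = base frame: x ahead of the robot, y to its left, z up, the work surface at z = 0. Lengths are in mm, angles in rad, forces in N, time in s.
With the tool pointing down it reaches from about 350 to 875 mm from the base axis. Payload 4.2 kg.
Tool frame: the origin (TCP) lies at the very end of the fingers, on their centre line; the grasp point (between the pads) lies arm.hold_point_z behind it (arm.hold_point_z is the distance from the TCP to the grasp point, in mm); y points along the fingers, x is the direction in which the jaws open and shut, and the axes are right-handed (so a half turn about y gives the same grasp; the last joint's range is limited). The gripper opens to 85 mm and grips with 20 to 120 N. Pads are 22 mm wide; open, the fingers measure 114 mm over their backs; the gripper's body (76 mm by 85 mm) begins 54 mm behind the grasp point. The pads swing forward as they close: fully open they stand 13 mm farther back than shut.
Start: joints at [1.478, 0.385, 0.008, 0, -1.194, -0.259], TCP at [215.335, 586.711, 231.312] pointing down, gripper open.
Joint ranges: [-3.14, 3.14], [-1.21, 2.06], [-1.07, 1.41], [-3.16, 2.05], [-2.99, -0.16], [-3.1, 3.1]. Speed limits (rad/s): [2.79, 2.79, 3.14, 3.14, 3.14, 3.14].

INTERFACE

Orientations are given as a unit quaternion [x, y, z, w].
In Python, from bench import arm gives the robot as it stands.
- The arm moves only by the shell command python3 -m creep 'ROWS'. ROWS is JSON, a list of rows, each a list of 3 entries, a list of its own where there are three numbers: the shift along the world's x, y, z in mm, then the turn, a rotation vector about the world's x, y, z in rad, then the gripper command: -1 is shut, 1 is fully open, values between are in proportion. In form: [[[dx, dy, dz], [wx, wy, wz], jaw], ...]. A call has 1 to 12 rows; each row is the pose to reach, as a shift and turn from the pose commanded when the call began; what a row does not reach only later rows make up. A row lasts 1/12 s, in which the tool goes at most 41.7 mm and 7.16 degrees, less where a joint would pass 70% of its speed; a pose out of reach is approached as far as the arm can. A call with a gripper value outside its range is refused whole. The fingers move at their own pace and stop on an object; the grip force is fixed at half the most. Time passes only in rows, so rows that repeat a pose let the fingers close. It gives the time, the measured TCP pose, the force and the opening at its end, in the units of the state.
- arm.read_state(): the state, without advancing time (a new reading comes with each control period).
- arm.get_image(name): name is "side" or "top" or "wrist"; returns (picture, depth): 384x512x3 uint8, red, green, blue; 384x512 float32, mm along the optical axis (not along the pixel's ray), 0 where there is no reading.
- arm.camera_params(name): a dict with "camera_matrix" (3x3 intrinsics, pixels), "extrinsics" (4x4, takes a point from world to camera coordinates); the wrist camera has in their place "T_tool_cam" (4x4, takes a point from camera to tool coordinates, whose origin is the TCP and whose axes are the tool frame's). Camera axes: x right, y down, z forward; pixel columns grow to the right and rows downward; lengths in mm; the calibration is good to about 2 mm. A picture is of the moment at which its call begins: read the wrist's pose just before it. camera_params takes no time and is no camera call.
- arm.job_done(): hands the job in, once; it reports no verdict.
The state is a dict: "clock": time; "joints": joint angles; "joint_vel": joint speeds; "joint_efforts": joint torques, N m; "position": TCP position; "ee_rot": TCP orientation; "contact_force": force on the tool from outside, world axes, zero at the start; "wrist_torque": the same for the moment, N m; "gripper_width": finger opening in mm.
Only numpy, scipy, OpenCV 4.12 (cv2) and the standard library are available. Lean on these libraries where they do the work, as an engineer would, in place of code of your own. Each camera call takes 0.05 s, during which the arm holds its last target.

## Working session

There is one attempt and no reset: what is moved stays moved. The work goes in short steps, Python scripts to look and compute and a shell command to move; the robot and the scene stay as the last step left them, time stands still between calls to the robot, and variables do not carry over. Pictures are saved under pics/ and viewed, and the job is handed in when it is done.

```bash
ls; mkdir -p pics
cat > h.py <<'E'
import numpy as np, cv2
from bench import arm
from scipy.spatial.transform import Rotation as R
np.set_printoptions(precision=3,suppress=True)
def st():
    s=arm.read_state(); return s
def grab(n,tag):
    s=arm.read_state()
    im,d=arm.get_image(n); p=arm.camera_params(n)
    K=np.array(p["camera_matrix"])
    if n=="wrist":
        T=np.eye(4);T[:3,:3]=R.from_quat(s["ee_rot"]).as_matrix();T[:3,3]=s["position"]
        W=T@np.array(p["T_tool_cam"])
    else: W=np.linalg.inv(np.array(p["extrinsics"]))
    np.savez(f"pics/{tag}.npz",im=im,d=d,K=K,W=W)
    cv2.imwrite(f"pics/{tag}.png",im[:,:,::-1])
    return im,d,K,W
def cloud(tag):
    z=np.load(f"pics/{tag}.npz");d=z["d"];K=z["K"]
    v,u=np.mgrid[:d.shape[0],:d.shape[1]]
    P=np.stack([(u-K[0,2])/K[0,0]*d,(v-K[1,2])/K[1,1]*d,d],-1)
    P=P@z["W"][:3,:3].T+z["W"][:3,3]
    P[d<=0]=np.nan
    return z["im"],P
E
python3 - <<'E'
from h import *
print(st(), arm.hold_point_z)
grab("top","top0");grab("side","side0");grab("wrist","wr0")
E
```

```text
pics
{'clock': 0.0, 'joints': array([ 1.478,  0.386,  0.007, -0.001, -1.194, -0.259]), 'joint_vel': array([ 0.001,  0.   ,  0.   , -0.001, -0.   , -0.001]), 'joint_efforts': array([ -0.   , -39.228,  18.84 ,   4.186,  -0.005,  -0.   ]), 'position': array([215.144, 586.154, 230.211]), 'ee_rot': array([ 0.405, -0.579,  0.58 , -0.404]), 'contact_force': array([ 0.149, -0.533,  0.194]), 'wrist_torque': array([ 0.045, -0.032, -0.036]), 'gripper_width': 85.66372432509085} 18.700000000000003
```

View pics/top0.png

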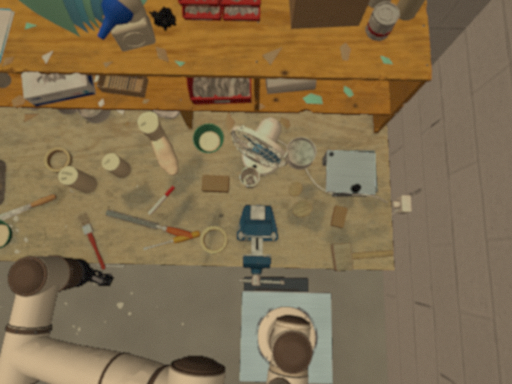

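View pics/side0.png

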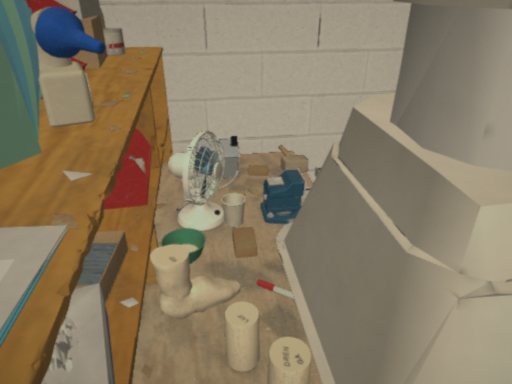

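Run:
```python
from h import *
print(R.from_quat(st()["ee_rot"]).as_matrix())
im,P=cloud("top0")
for r in range(20,384,24):
    print(r,[tuple(np.nan_to_num(P[r,c],nan=-999).astype(int)) for c in range(30,512,50)])
```

```text
[[-0.345 -0.     0.939]
 [-0.939 -0.002 -0.345]
 [ 0.002 -1.     0.   ]]
20 [(np.int64(901), np.int64(759), np.int64(451)), (np.int64(872), np.int64(593), np.int64(497)), (np.int64(823), np.int64(430), np.int64(570)), (np.int64(910), np.int64(339), np.int64(450)), (np.int64(911), np.int64(199), np.int64(453)), (np.int64(918), np.int64(59), np.int64(448)), (np.int64(897), np.int64(-73), np.int64(481)), (np.int64(871), np.int64(-193), np.int64(521)), (np.int64(1091), np.int64(-474), np.int64(221)), (np.int64(1064), np.int64(-620), np.int64(263))]
44 [(np.int64(828), np.int64(748), np.int64(451)), (np.int64(830), np.int64(609), np.int64(452)), (np.int64(818), np.int64(462), np.int64(476)), (np.int64(837), np.int64(334), np.int64(449)), (np.int64(839), np.int64(196), np.int64(450)), (np.int64(844), np.int64(58), np.int64(447)), (np.int64(844), np.int64(-77), np.int64(452)), (np.int64(846), np.int64(-214), np.int64(453)), (np.int64(1091), np.int64(-540), np.int64(77)), (np.int64(982), np.int64(-618), np.int64(252))]
68 [(np.int64(755), np.int64(737), np.int64(452)), (np.int64(758), np.int
[... 5853 characters left out ...]
np.int64(37), np.int64(235)), (np.int64(-59), np.int64(-149), np.int64(7)), (np.int64(-249), np.int64(-586), np.int64(-829)), (np.int64(-115), np.int64(-617), np.int64(-273)), (np.int64(-28), np.int64(-619), np.int64(85))]
380 [(np.int64(7), np.int64(568), np.int64(551)), (np.int64(39), np.int64(424), np.int64(646)), (np.int64(53), np.int64(321), np.int64(684)), (np.int64(68), np.int64(228), np.int64(727)), (np.int64(-385), np.int64(240), np.int64(-803)), (np.int64(-70), np.int64(37), np.int64(244)), (np.int64(-136), np.int64(-148), np.int64(5)), (np.int64(-370), np.int64(-578), np.int64(-821)), (np.int64(-212), np.int64(-618), np.int64(-290)), (np.int64(-104), np.int64(-619), np.int64(73))]
```

Run:
```python
from h import *
im,P=cloud("top0")
c=im[90:275,130:400,::-1]
cv2.imwrite("pics/z0.png",cv2.resize(c,None,fx=2.9,fy=2.9,interpolation=cv2.INTER_CUBIC))
h=P[90:275,130:400,2]
h=np.clip(np.nan_to_num(h),0,250)
cv2.imwrite("pics/z0h.png",cv2.resize(cv2.applyColorMap(h.astype(np.uint8),cv2.COLORMAP_JET),None,fx=2.9,fy=2.9,interpolation=cv2.INTER_NEAREST))
```

```text
(no output)
```

View pics/z0.png

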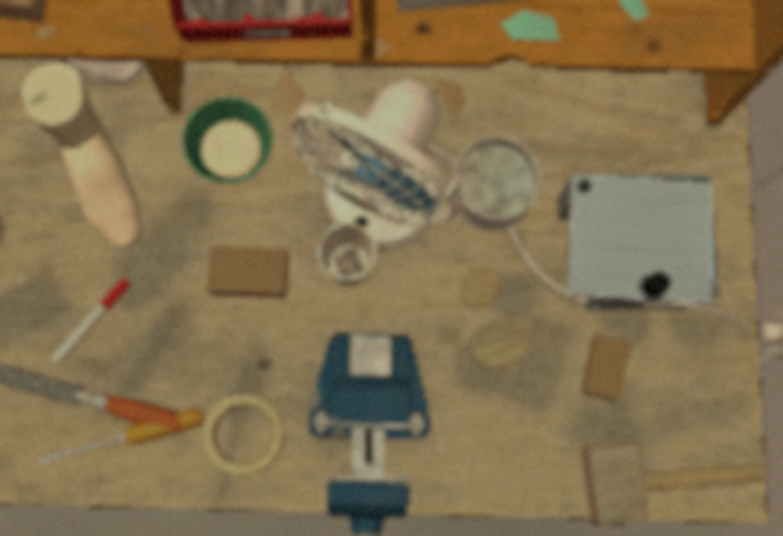

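View pics/z0h.png

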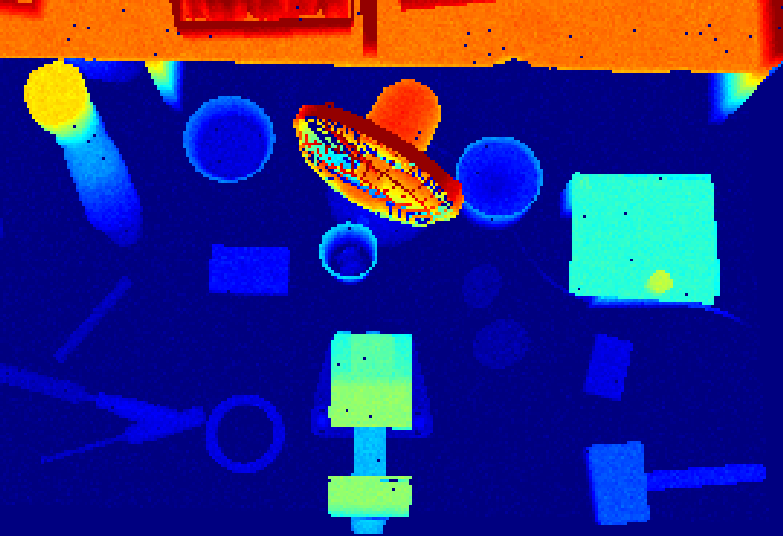

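View pics/wr0.png

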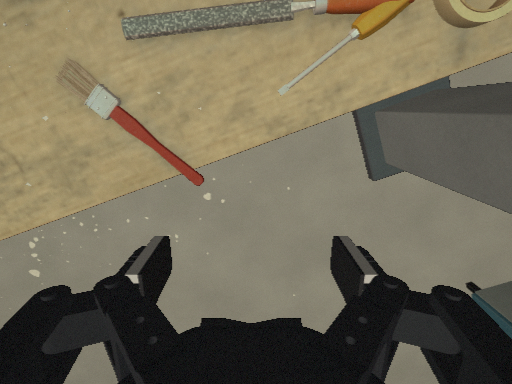

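```bash
python3 - <<'E'
from h import *
im,P=cloud("top0")
def rect(m,name):
    q=P[m]; r=cv2.minAreaRect(q[:,:2].astype(np.float32)); print(name,m.sum(),r,"z",np.median(q[:,2]),"bb",q.min(0),q.max(0)); return q
v,u=np.mgrid[:384,:512]
def roi(a,b,c,d): return (u>=a)&(u<c)&(v>=b)&(v<d)
Z=P[:,:,2]
q=rect(roi(322,145,382,200)&(Z>95)&(Z<118),"cover")
q=rect(roi(345,175,366,198)&(Z>125),"knob"); print(np.median(q,0), q.mean(0))
q=rect(roi(198,170,234,196)&(Z>22),"block"); print(q.mean(0))
q=rect(roi(335,200,352,232)&(Z>12),"small")
q=rect(roi(236,164,263,190)&(Z>70)&(Z<95),"cup")
q=rect(roi(226,112,294,172)&(Z>100)&(Z<400),"fan")
for lo in range(20,360,30):
    m=roi(226,112,294,172)&(Z>lo)&(Z<=lo+30)
    if m.any(): print(lo,P[m].min(0)[:2],P[m].max(0)[:2])
q=rect(roi(284,134,320,170)&(Z>15),"dish")
q=rect(roi(135,105,180,180)&(Z>15)&(Z<180),"cast")
q=rect(roi(198,220,230,256)&(Z>15),"tape")
q=rect(roi(240,202,280,240)&(Z>30),"vice")
# pivot head: dark px
g=im.sum(2); m=roi(322,145,345,165)&(g<200)&(Z>95); print("dark",P[m].mean(0),m.sum(),np.argwhere(m).mean(0))
m=roi(345,175,370,200)&(g<150)&(Z>100); print("darkknob",P[m].mean(0),m.sum())
E
python3 - <<'E'
import cv2
i=cv2.imread('pics/side0.png')[110:290,140:340];cv2.imwrite('pics/sz.png',cv2.resize(i,None,fx=3.3,fy=3.3,interpolation=cv2.INTER_CUBIC)[:600])
E
```

```text
cover 2084 ((576.8272094726562, -218.44717407226562), (181.5269012451172, 162.10459899902344), 87.50249481201172) z 106.30811857991227 bb [ 492.628 -307.904   95.203] [ 654.492 -125.583  117.933]
knob 54 ((510.3294677734375, -225.37693786621094), (24.204998016357422, 24.2192325592041), 84.56076049804688) z 141.69819539488572 bb [ 498.601 -237.742  126.767] [ 522.306 -212.886  147.676]
[ 508.948 -223.728  141.698] [ 510.005 -224.328  141.101]
block 436 ((536.3505859375, 270.6968688964844), (100.19237518310547, 60.00636672973633), 88.37287902832031) z 33.00878453486257 bb [505.506 219.949  22.601] [567.366 320.457  42.008]
[536.137 269.969  33.033]
small 235 ((423.2432861328125, -189.41522216796875), (44.19735336303711, 75.32196044921875), 78.837646484375) z 24.825768126029516 bb [ 383.384 -217.118   14.774] [ 464.451 -170.887   31.361]
cup 88 ((553.8240966796875, 142.62704467773438), (71.89108276367188, 68.13084411621094), 1.349440336227417) z 83.02874581016533 bb [517.771 108.226  70.632] [589.8   176.742  89.574]
fan 1671 ((668.1004028320312, 106.01659393310547), (202.9722442626953,
[... 616 characters left out ...]
-99.025  15.066] [709.892  31.104 242.411]
cast 1322 ((693.5292358398438, 475.7249450683594), (249.77371215820312, 107.29149627685547), 3.8498170375823975) z 67.27586888718429 bb [571.247 416.051  15.02 ] [821.429 531.736 179.868]
tape 286 ((328.8716125488281, 269.1165771484375), (97.12509155273438, 100.7747802734375), 18.653587341308594) z 23.823156734803433 bb [282.447 218.722  15.164] [376.103 327.062  34.869]
vice 958 ((391.89154052734375, 110.04935455322266), (124.87724304199219, 126.2148666381836), 1.0148423910140991) z 121.14695536221097 bb [329.126  46.155  30.239] [454.347 172.464 140.051]
dark [ 632.556 -144.912  110.923] 6 [153.833 331.167]
darkknob [ 505.987 -221.092  132.346] 49
```

View pics/sz.png

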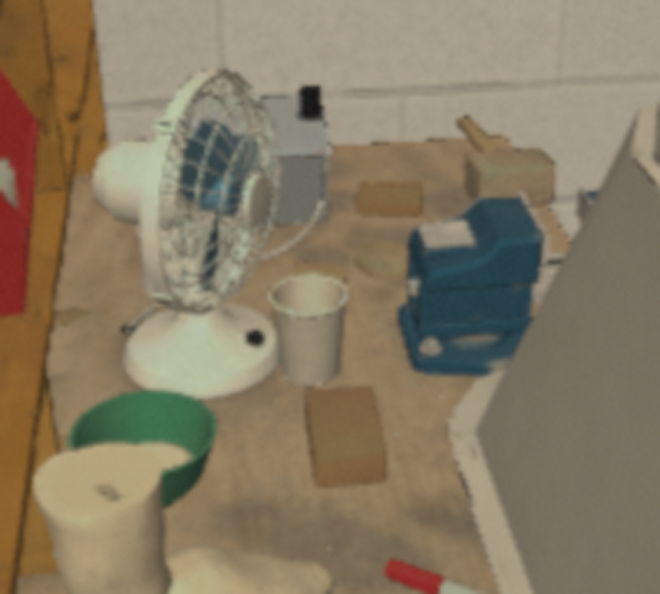

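Run:
```python
from h import *
im,P=cloud("top0")
v,u=np.mgrid[:384,:512]
m=(u>=226)&(u<330)&(v>112)&(v<185)&(P[:,:,2]>60)&(P[:,:,1]<75)&(P[:,:,0]<720)&(P[:,:,1]>-110)
q=P[m]; q=q[np.argsort(q[:,1])]
print(len(q)); print(q[:40].astype(int).tolist())
n=q[(q[:,0]<610)]; print(n[:40].astype(int).tolist())
im,P=cloud("side0")
m=(P[:,:,2]>60)&(P[:,:,1]<75)&(P[:,:,0]<720)&(P[:,:,0]>480)&(P[:,:,1]>-110)
q=P[m]; q=q[np.argsort(q[:,1])]; print(len(q)); print(q[:60:2].astype(int).tolist())
```

```text
628
[[663, -99, 63], [666, -98, 66], [659, -98, 66], [654, -98, 68], [646, -97, 70], [650, -97, 70], [652, -95, 61], [667, -95, 63], [644, -95, 62], [677, -94, 67], [673, -94, 67], [635, -94, 68], [639, -94, 68], [669, -94, 71], [678, -91, 64], [681, -91, 67], [628, -90, 68], [631, -90, 68], [689, -87, 66], [684, -87, 69], [623, -86, 69], [690, -84, 62], [621, -83, 64], [692, -83, 69], [697, -80, 63], [693, -80, 66], [616, -79, 68], [701, -77, 63], [697, -77, 64], [612, -76, 67], [698, -73, 61], [702, -73, 62], [610, -73, 60], [702, -70, 60], [704, -69, 67], [609, -69, 65], [706, -66, 61], [608, -64, 69], [707, -61, 68], [605, -61, 66]]
[[609, -69, 65], [608, -64, 69], [605, -61, 66], [605, -58, 66], [603, -53, 71], [606, -51, 60], [604, -46, 68], [602, -44, 60], [604, -43, 66], [601, -40, 62], [604, -39, 67], [604, -36, 67], [603, -32, 68], [603, -28, 70], [604, -25, 65], [608, -25, 65], [608, -21, 65], [608, -18, 65], [590, 10, 183], [590, 10, 192], [593, 11, 197], [583, 13, 181], [582, 14, 196], [585, 14, 198], [587, 15, 205], [590, 15, 207], [592, 15, 210], [595, 16, 213], [577, 16, 177], [594, 17, 225], [578, 17, 187], [597, 17, 227], [578, 18, 199], [579, 18, 158], [581, 18, 202], [583, 18, 206], [580, 18, 167], [585, 18, 210], [588, 19, 212], [593, 19, 132]]
275
[[645, -95, 60], [607, -57, 68], [605, -51, 63], [709, -36, 67], [610, -18, 65], [617, -8, 66], [617, -5, 60], [627, 2, 65], [647, 10, 63], [647, 10, 60], [586, 15, 193], [588, 15, 203], [597, 16, 211], [592, 16, 204], [595, 17, 204], [595, 17, 201], [580, 18, 177], [580, 18, 180], [592, 19, 202], [580, 19, 184], [597, 19, 215], [580, 20, 201], [580, 20, 195], [591, 22, 219], [586, 22, 209], [598, 22, 200], [595, 23, 213], [582, 23, 213], [582, 24, 220], [586, 25, 213]]
```

```bash
python3 -m creep '[[[20,-40,0],[0,0,-0.1],-0.62],[[40,-80,0],[0,0,-0.2],-0.62],[[60,-120,0],[0,0,-0.3],-0.62],[[80,-160,0],[0,0,-0.4],-0.62],[[100,-200,0],[0,0,-0.5],-0.62],[[120,-240,0],[0,0,-0.6],-0.62],[[140,-280,0],[0,0,-0.65],-0.62],[[155,-318,0],[0,0,-0.65],-0.62],[[170,-356,0],[0,0,-0.65],-0.62],[[185,-394,0],[0,0,-0.65],-0.62],[[200,-430,0],[0,0,-0.65],-0.62],[[215,-460,0],[0,0,-0.65],-0.62]]'
```

```text
clock: 1.15
position: [426.7, 131.9, 231.5]
ee_rot: [-0.199, 0.679, -0.679, 0.199]
contact_force: [1.0, 0.5, 0.1]
gripper_width: 15.8
```

```bash
python3 -m creep '[[[10,-38,0],[0,0,0],-0.62],[[20,-77,0],[0,0,0],-0.62],[[30,-116,0],[0,0,0],-0.62],[[40,-155,0],[0,0,0],-0.62],[[50,-194,0],[0,0,0],-0.62],[[60,-233,0],[0,0,0],-0.62],[[70,-272,0],[0,0,0],-0.62],[[80,-310,0],[0,0,0],-0.62],[[90,-345,0],[0,0,0],-0.62],[[99,-370,0],[0,0,0],-0.62],[[99,-381,0],[0,0,0],-0.62],[[99,-381,0],[0,0,0],-0.62]]'
python3 - <<'E'
from h import *
grab("wrist","wr1");grab("top","top1")
E
```

```text
clock: 2.15
position: [525.5, -249.0, 230.2]
ee_rot: [-0.198, 0.679, -0.679, 0.197]
contact_force: [0.9, 1.0, -0.1]
gripper_width: 16.2
```

View pics/wr1.png

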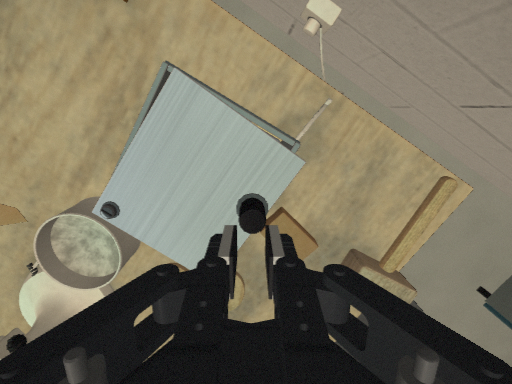

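Run:
```python
from h import *
im,P=cloud("wr1"); v,u=np.mgrid[:384,:512]; Z=P[:,:,2]
print(st()["position"])
m=(np.hypot(u-251,v-215)<14)&(Z>136); print("knobtop",m.sum(),P[m].mean(0)); print(cv2.minEnclosingCircle(P[m][:,:2].astype(np.float32)))
m=(np.hypot(u-111,v-210)<12)&(Z>112); print("screw",m.sum(),P[m].mean(0),cv2.minEnclosingCircle(P[m][:,:2].astype(np.float32)))
m=(v<225)&(u<310)&(u>90)&(np.abs(Z-106)<3); print(cv2.minAreaRect(P[m][:,:2].astype(np.float32)))
# rim pts
m=(v<200)&(u<310)&(u>90)&(Z<103)&(Z>96); q=P[m]; print(len(q)); print(cv2.minAreaRect(q[:,:2].astype(np.float32)))
m2=m&(u>180);q=P[m2];print(len(q),cv2.fitLine(q[:,:2].astype(np.float32),cv2.DIST_HUBER,0,.01,.01).ravel())
m2=m&(u<165)&(v>60);q=P[m2];print(len(q),cv2.fitLine(q[:,:2].astype(np.float32),cv2.DIST_HUBER,0,.01,.01).ravel())
```

```text
[ 525.301 -246.698  230.802]
knobtop 458 [ 513.029 -229.906  141.186]
((513.10546875, -229.35797119140625), 12.279129028320312)
screw 95 [ 633.908 -148.637  114.021] ((635.0621337890625, -146.865966796875), 7.836069583892822)
((571.3981323242188, -214.83779907226562), (171.9741668701172, 152.1853485107422), 87.27091217041016)
1387
((577.8438110351562, -243.123291015625), (151.96588134765625, 128.19287109375), 2.0169243812561035)
677 [   1.       0.008  557.771 -303.982]
647 [   0.016   -1.     651.189 -252.574]
```

```bash
python3 -m creep '[[[0,0,-60],[0,0,0],-0.62],[[0,0,-60],[0,0,0],-0.62],[[0,0,-60],[0,0,0],-0.62],[[0,0,-60],[0,0,0],-0.62]]'
python3 - <<'E'
from h import *
for i in range(4): print(st()["position"]); 
z=grab("wrist","wr2");print(st()["position"])
im,P=cloud("wr2"); v,u=np.mgrid[:384,:512]; Z=P[:,:,2]
m=(Z>136)&(Z<148)&(v<260)&(u>180)&(u<330); print(cv2.minEnclosingCircle(P[m][:,:2].astype(np.float32)),P[m].mean(0))
E
```

```text
clock: 2.58
position: [525.6, -245.8, 171.3]
ee_rot: [-0.2, 0.679, -0.678, 0.199]
contact_force: [0.4, -0.0, 2.1]
gripper_width: 16.6
[ 525.563 -245.837  171.293]
[ 525.563 -245.837  171.293]
[ 525.563 -245.837  171.293]
[ 525.563 -245.837  171.293]
[ 526.642 -246.295  172.771]
((513.6249389648438, -228.10459899902344), 12.039899826049805) [ 514.506 -228.968  141.159]
```

View pics/wr2.png

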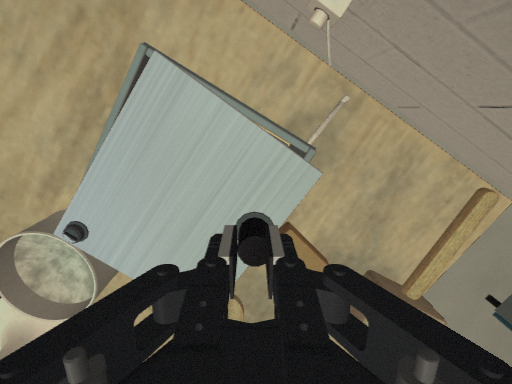

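```bash
python3 -m creep '[[[10,-15,0],[0,0,0],-0.62],[[10,-15,0],[0,0,0],-0.62],[[10,-15,-30],[0,0,0],-0.62],[[10,-15,-56],[0,0,0],-0.62],[[10,-15,-56],[0,0,0],-0.62],[[10,-15,-56],[0,0,0],-0.62]]'
python3 - <<'E'
from h import *
s=st();print(s["position"],s["contact_force"],s["joints"]);print(R.from_quat(s["ee_rot"]).as_matrix()[:,0])
E
```

```text
clock: 3.13
position: [535.9, -261.8, 116.0]
ee_rot: [0.199, -0.678, 0.679, -0.198]
contact_force: [0.2, -0.2, 0.1]
gripper_width: 16.3
[ 535.945 -261.798  115.951] [ 0.202 -0.245  0.063] [-0.183  0.441 -0.217  0.001 -0.913  0.752]
[-0.842 -0.54   0.001]
```

```bash
cat > arc.py <<'E'
from h import *
import sys
C=np.array([634,-147.5]); r=149.5
s=st(); p=s["position"][:2]; x=R.from_quat(s["ee_rot"]).as_matrix()[:,0]; yaw=np.degrees(np.arctan2(x[1],x[0]))%360
k0=float(sys.argv[1]); k1=float(sys.argv[2]); n=int(sys.argv[3])
print(p,yaw, s["contact_force"])
for i in range(1,n+1):
    k=k0+(k1-k0)*i/n; a=np.radians(k+8.1)
    q=C+r*np.array([np.cos(a),np.sin(a)])-p
    print(f"[[{q[0]:.0f},{q[1]:.0f},0],[0,0,{np.radians(k-yaw):.2f}],-0.62],",end="")
print()
E
python3 arc.py 219 189 12
```

```text
[ 535.945 -261.798] 212.65213336198138 [ 0.202 -0.245  0.063]
[[-8,9,0],[0,0,0.07],-0.62],[[-13,14,0],[0,0,0.02],-0.62],[[-17,19,0],[0,0,-0.02],-0.62],[[-21,24,0],[0,0,-0.06],-0.62],[[-25,29,0],[0,0,-0.11],-0.62],[[-29,35,0],[0,0,-0.15],-0.62],[[-32,40,0],[0,0,-0.19],-0.62],[[-35,46,0],[0,0,-0.24],-0.62],[[-38,52,0],[0,0,-0.28],-0.62],[[-40,58,0],[0,0,-0.33],-0.62],[[-43,64,0],[0,0,-0.37],-0.62],[[-45,70,0],[0,0,-0.41],-0.62],
```

```bash
python3 -m creep '[[[-6,8,0],[0,0,0],-0.62],[[-12,14,0],[0,0,0],-0.62],[[-17,19,0],[0,0,-0.02],-0.62],[[-21,24,0],[0,0,-0.06],-0.62],[[-25,29,0],[0,0,-0.11],-0.62],[[-29,35,0],[0,0,-0.15],-0.62],[[-32,40,0],[0,0,-0.19],-0.62],[[-35,46,0],[0,0,-0.24],-0.62],[[-38,52,0],[0,0,-0.28],-0.62],[[-40,58,0],[0,0,-0.33],-0.62],[[-43,64,0],[0,0,-0.37],-0.62],[[-45,70,0],[0,0,-0.41],-0.62]]'
python3 - <<'E'
from h import *
grab("wrist","wr3")
im,P=cloud("wr3"); v,u=np.mgrid[:384,:512]; Z=P[:,:,2]
m=(Z>136)&(Z<148)&(v<260)&(u>180)&(u<330); print(cv2.minEnclosingCircle(P[m][:,:2].astype(np.float32)),P[m].mean(0))
E
python3 arc.py 189 156 12
```

```text
clock: 4.13
position: [491.6, -191.6, 117.5]
ee_rot: [0.054, -0.704, 0.705, -0.057]
contact_force: [-0.0, -1.1, -1.2]
gripper_width: 16.1
((493.26226806640625, -197.95245361328125), 21.873735427856445) [ 493.645 -200.597  142.037]
[ 491.101 -190.8  ] 188.99157575744943 [-0.222  0.119 -0.459]
[[-2,6,0],[0,0,-0.05],-0.62],[[-4,13,0],[0,0,-0.10],-0.62],[[-5,20,0],[0,0,-0.14],-0.62],[[-6,27,0],[0,0,-0.19],-0.62],[[-6,35,0],[0,0,-0.24],-0.62],[[-7,42,0],[0,0,-0.29],-0.62],[[-6,49,0],[0,0,-0.34],-0.62],[[-6,56,0],[0,0,-0.38],-0.62],[[-5,63,0],[0,0,-0.43],-0.62],[[-4,70,0],[0,0,-0.48],-0.62],[[-3,77,0],[0,0,-0.53],-0.62],[[-1,84,0],[0,0,-0.58],-0.62],
```

View pics/wr3.png

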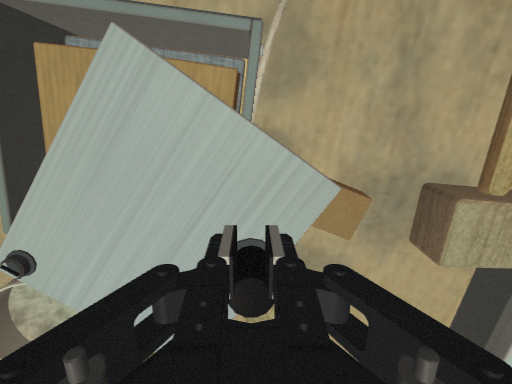

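```bash
python3 -m creep '[[[-2,6,0],[0,0,-0.05],-0.62],[[-4,13,0],[0,0,-0.10],-0.62],[[-5,20,0],[0,0,-0.14],-0.62],[[-6,27,0],[0,0,-0.19],-0.62],[[-6,35,0],[0,0,-0.24],-0.62],[[-7,42,0],[0,0,-0.29],-0.62],[[-6,49,0],[0,0,-0.34],-0.62],[[-6,56,0],[0,0,-0.38],-0.62],[[-5,63,0],[0,0,-0.43],-0.62],[[-4,70,0],[0,0,-0.48],-0.62],[[-3,77,0],[0,0,-0.53],-0.62],[[-1,84,0],[0,0,-0.58],-0.62]]'
python3 arc.py 156 129 11
```

```text
clock: 5.18
position: [489.7, -107.8, 117.1]
ee_rot: [-0.149, -0.691, 0.691, 0.147]
contact_force: [-1.6, -1.6, 0.7]
gripper_width: 16.4
[ 489.71  -107.781] 155.82582689214163 [-1.554 -1.611  0.671]
[[2,7,0],[0,0,-0.04],-0.62],[[5,13,0],[0,0,-0.08],-0.62],[[7,19,0],[0,0,-0.13],-0.62],[[10,25,0],[0,0,-0.17],-0.62],[[13,31,0],[0,0,-0.21],-0.62],[[16,36,0],[0,0,-0.25],-0.62],[[19,42,0],[0,0,-0.30],-0.62],[[23,47,0],[0,0,-0.34],-0.62],[[26,52,0],[0,0,-0.38],-0.62],[[31,57,0],[0,0,-0.43],-0.62],[[35,62,0],[0,0,-0.47],-0.62],
```

```bash
python3 -m creep '[[[2,7,0],[0,0,-0.04],-0.62],[[5,13,0],[0,0,-0.08],-0.62],[[7,19,0],[0,0,-0.13],-0.62],[[10,25,0],[0,0,-0.17],-0.62],[[13,31,0],[0,0,-0.21],-0.62],[[16,36,0],[0,0,-0.25],-0.62],[[19,42,0],[0,0,-0.30],-0.62],[[23,47,0],[0,0,-0.34],-0.62],[[26,52,0],[0,0,-0.38],-0.62],[[31,57,0],[0,0,-0.43],-0.62],[[35,62,0],[0,0,-0.47],-0.62],[[35,62,0],[0,0,-0.47],-0.62]]'
python3 - <<'E'
from h import *
grab("wrist","wr4")
grab("top","top4")
im,P=cloud("top4")
c=im[90:275,220:400,::-1]
cv2.imwrite("pics/z4.png",cv2.resize(c,None,fx=3,fy=3,interpolation=cv2.INTER_CUBIC))
E
python3 arc.py 129 123 3
```

```text
clock: 6.18
position: [525.1, -45.1, 116.6]
ee_rot: [0.305, 0.639, -0.638, -0.304]
contact_force: [-0.8, 0.8, -0.2]
gripper_width: 16.5
[525.074 -45.69 ] 129.07397413462857 [-0.416  0.307  0.015]
[[3,4,0],[0,0,-0.04],-0.62],[[7,7,0],[0,0,-0.07],-0.62],[[11,11,0],[0,0,-0.11],-0.62],
```

View pics/wr4.png

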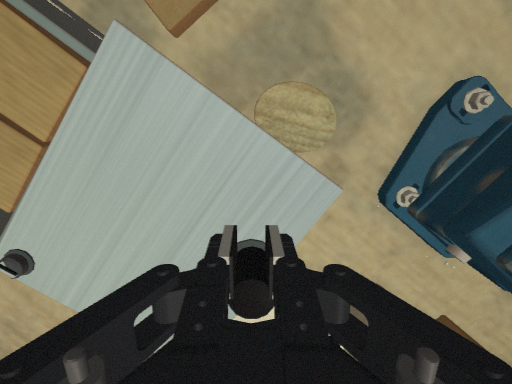

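View pics/z4.png

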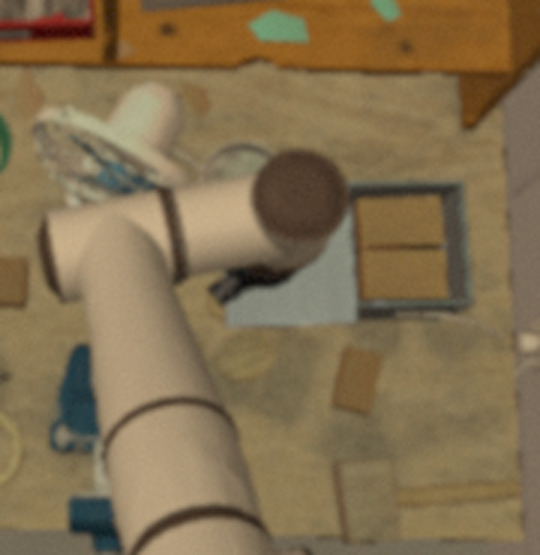

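```bash
python3 - <<'E'
from h import *
im,P=cloud("top4")
print(P[90+73,220+67],P[90+60,220+100])
E
python3 -m creep '[[[3,4,0],[0,0,-0.04],-0.62],[[7,7,0],[0,0,-0.07],-0.62],[[11,11,0],[0,0,-0.10],-0.62],[[11,11,0],[0,0,-0.10],-0.62]]'
python3 - <<'E'
from h import *
s=st();print(s["contact_force"],s["position"])
grab("top","top5")
im,P=cloud("top5")
c=im[90:275,220:400,::-1]
cv2.imwrite("pics/z5.png",cv2.resize(c,None,fx=3,fy=3,interpolation=cv2.INTER_CUBIC))
E
```

```text
[503.399  38.151 456.734] [533.957 -43.105 475.83 ]
clock: 6.62
position: [535.8, -34.7, 115.7]
ee_rot: [0.336, 0.622, -0.622, -0.336]
contact_force: [-0.7, 0.4, 0.3]
gripper_width: 16.1
[-0.725  0.42   0.287] [535.791 -34.702 115.734]
```

View pics/z5.png

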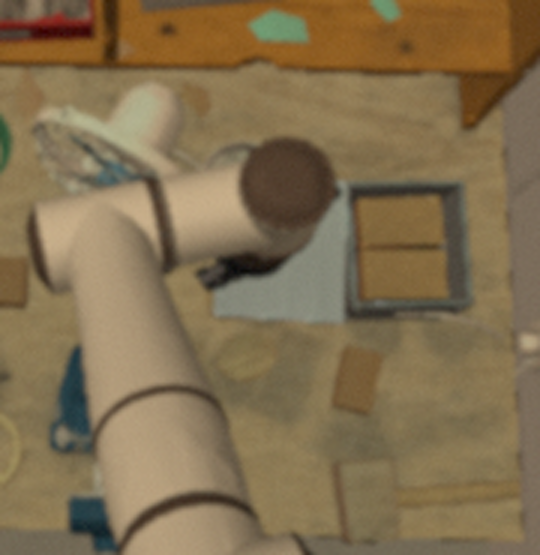

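```bash
python3 -m creep '[[[-15,-9,0],[0,0,0],-0.62],[[-30,-18,0],[0,0,0],-0.62],[[-30,-18,35],[0,0,0],-0.62],[[-30,-18,75],[0,0,0.1],-0.62],[[-25,-30,110],[0,0,0.2],0],[[-15,-50,140],[0,0,0.3],0.5],[[-5,-75,160],[0,0,0.42],1],[[5,-100,165],[0,0,0.54],1],[[15,-120,165],[0,0,0.66],1],[[25,-135,165],[0,0,0.78],1],[[37,-145,165],[0,0,0.9],1],[[37,-145,165],[0,0,0.99],1]]'
python3 - <<'E'
from h import *
grab("wrist","wr6");s=st();print(s["position"],s["contact_force"])
grab("top","top6")
E
```

```text
clock: 7.67
position: [574.1, -182.3, 279.8]
ee_rot: [0.001, -0.707, 0.707, -0.002]
contact_force: [1.4, -0.2, -0.2]
gripper_width: 85.8
[ 573.31  -181.516  279.786] [-0.122  0.585  0.223]
```

View pics/wr6.png

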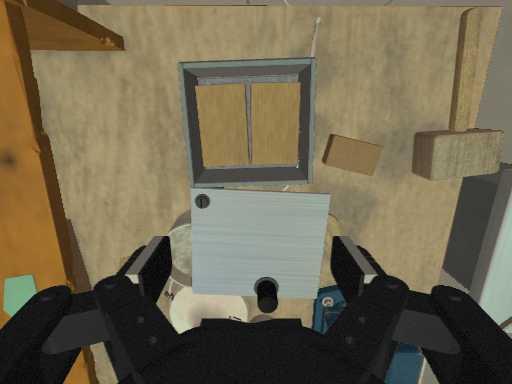

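View pics/top6.png

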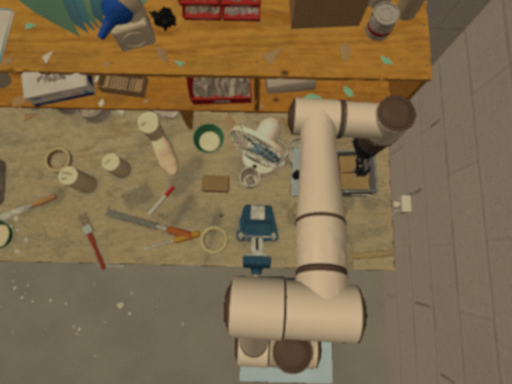

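Run:
```python
from h import *
im,P=cloud("wr6"); v,u=np.mgrid[:384,:512]; Z=P[:,:,2]
roi=lambda a,b,c,d:(u>=a)&(u<c)&(v>=b)&(v<d)
r=roi(170,50,325,186)&(Z>95)&(Z<104); q=P[r]; print("rim",len(q),cv2.minAreaRect(q[:,:2].astype(np.float32)),np.median(q[:,2]))
c=roi(185,188,335,300)&(Z>103)&(Z<109); q=P[c]; print("cover",len(q),cv2.minAreaRect(q[:,:2].astype(np.float32)),np.median(q[:,2]))
b=roi(200,86,297,164); hsv=cv2.cvtColor(im,cv2.COLOR_RGB2HSV); w=b&(hsv[:,:,1]>90); q=P[w]; print("pile z",np.percentile(q[:,2],[2,10,50,90,98]),cv2.minAreaRect(q[:,:2].astype(np.float32)))
ew=roi(184,55,312,63)&r
for nm,mm in dict(right=roi(190,55,310,69)&r,left=roi(195,179,305,186)&r,far=roi(178,70,195,178)&r,near=roi(302,70,318,178)&r).items():
    q=P[mm]; print(nm,len(q),cv2.fitLine(q[:,:2].astype(np.float32),cv2.DIST_HUBER,0,.01,.01).ravel())
```

```text
rim 2851 ((577.6273193359375, -235.7309112548828), (152.40475463867188, 143.25042724609375), 1.890765905380249) 98.92261839818684
cover 13666 ((566.3639526367188, -83.70111083984375), (152.6452178955078, 172.5208740234375), 87.27507019042969) 105.76203526352376
pile z [nan nan nan nan nan] ((nan, nan), (0.0, 0.0), 0.0)
right 851 [   0.999    0.036  576.583 -302.907]
left 530 [   1.       0.028  574.296 -167.907]
far 611 [   0.036   -0.999  650.109 -238.312]
near 612 [   0.034   -0.999  505.302 -238.602]
```

Run:
```python
from h import *
im,P=cloud("wr6"); v,u=np.mgrid[:384,:512]; Z=P[:,:,2]
roi=lambda a,b,c,d:(u>=a)&(u<c)&(v>=b)&(v<d)
for R_ in ((205,90,240,160),(255,90,292,160)):
    q=P[roi(*R_)]; q=q[~np.isnan(q[:,0])]; print("pile",len(q),np.percentile(q[:,2],[5,50,95]))
    for y in range(R_[1],R_[3],15):
        print(np.nanmedian(P[y:y+15,R_[0]:R_[2],2]),end=' ')
hsv=cv2.cvtColor(im,cv2.COLOR_RGB2HSV); w=roi(190,75,308,178)&(hsv[:,:,1]>90)&(Z>40)&(Z<95); q=P[w];print(len(q),cv2.minAreaRect(q[:,:2].astype(np.float32)))
s=st();print(s["position"],s["joints"])
```

```text
pile 2439 [73.173 74.414 75.699]
74.46437887281735 74.36507613095085 74.39567222361578 74.39140108962766 74.47161778280483 pile 2578 [73.248 74.51  75.768]
74.47197491647199 74.44011233379294 74.5233012082958 74.51871903078265 74.58799560036547 7837 ((577.2595825195312, -235.177001953125), (126.85315704345703, 99.91608428955078), 2.2544336318969727)
[ 572.872 -180.889  279.991] [-0.037  0.315  0.026  0.    -1.282  0.035]
```

```bash
python3 -m creep '[[[-28,25,0],[0,0,0],1],[[-56,50,0],[0,0,0],1],[[-84,75,0],[0,0,0],1],[[-112,102,0],[0,0,0],1],[[-130,135,0],[0,0,0],1],[[-140,172,0],[0,0,0],1],[[-143,211,0],[0,0,0],1],[[-143,250,0],[0,0,0],1],[[-138,288,0],[0,0,0],1],[[-124,324,0],[0,0,0],1],[[-106,359,0],[0,0,0],1],[[-88,395,0],[0,0,0],1]]' && python3 -m creep '[[[18,36,0],[0,0,0],1],[[36,72,0],[0,0,-0.03],1],[[51,110,0],[0,0,-0.03],1],[[51,110,-30],[0,0,-0.03],1],[[51,110,-30],[0,0,-0.03],1]]'
python3 - <<'E'
from h import *
grab("wrist","wr7");s=st();print(s["position"],s["contact_force"])
im,P=cloud("wr7"); v,u=np.mgrid[:384,:512]; Z=P[:,:,2]
m=(Z>27)&(Z<40)&(v<260)&(P[:,:,0]>490)&(P[:,:,0]<580)&(P[:,:,1]>205)&(P[:,:,1]<335); q=P[m];print(len(q),cv2.minAreaRect(q[:,:2].astype(np.float32)),np.median(q,0))
E
```

```text
clock: 8.77
position: [484.5, 216.8, 281.3]
ee_rot: [0.001, 0.708, -0.707, 0.0]
contact_force: [0.8, -0.1, 0.3]
gripper_width: 85.4
clock: 9.18
position: [533.6, 325.8, 244.4]
ee_rot: [-0.008, -0.705, 0.709, 0.014]
contact_force: [-1.4, -0.1, -2.2]
gripper_width: 85.6
[534.169 324.69  247.009] [ 1.1   -0.617 -0.022]
3743 ((536.5709228515625, 270.2491455078125), (100.00639343261719, 59.440792083740234), 88.87297058105469) [536.44  267.037  31.944]
```

View pics/wr7.png

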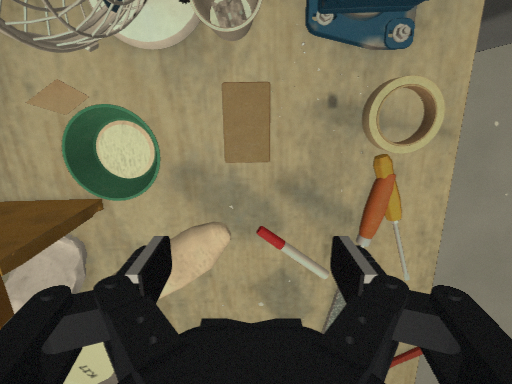

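```bash
python3 -m creep '[[[2,-27,0],[0,0,0],1],[[2,-54,0],[0,0,0],1],[[2,-54,-40],[0,0,0],1],[[2,-54,-80],[0,0,0],1],[[2,-54,-120],[0,0,0],1],[[2,-54,-160],[0,0,0],1],[[2,-54,-190],[0,0,0],1],[[2,-54,-190],[0,0,0],1],[[2,-54,-190],[0,0,0],1]]'
python3 - <<'E'
from h import *
for i in range(2):
  grab("wrist","wr8");s=st();x=R.from_quat(s["ee_rot"]).as_matrix();print(s["position"],s["contact_force"]);print(x[:,0],x[:,1])
E
```

```text
clock: 9.98
position: [538.0, 270.3, 61.2]
ee_rot: [-0.011, -0.707, 0.707, 0.011]
contact_force: [0.4, 0.4, 1.3]
gripper_width: 85.6
[539.329 271.455  63.033] [0.605 0.572 0.734]
[-1.     0.031 -0.003] [ 0.004  0.002 -1.   ]
[539.824 272.024  63.873] [-1.285 -0.528  0.082]
[-1.     0.031 -0.005] [ 0.005  0.003 -1.   ]
```

View pics/wr8.png

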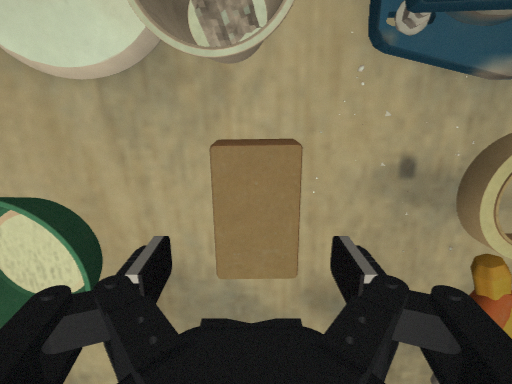

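```bash
python3 - <<'E'
from h import *
im,P=cloud("wr8"); v,u=np.mgrid[:384,:512]; Z=P[:,:,2]
m=(Z>25)&(Z<42)&(u>200)&(u<312)&(v>135)&(v<285); q=P[m];print(len(q),cv2.minAreaRect(q[:,:2].astype(np.float32)))
E
python3 -m creep '[[[-2,-1,-20],[0,0,0],1],[[-2,-1,-40],[0,0,0],1],[[-2,-1,-52],[0,0,0],1],[[-2,-1,-58],[0,0,0],1],[[-2,-1,-58],[0,0,0],1]]'
```

```text
11729 ((536.3069458007812, 269.805419921875), (99.87312316894531, 60.30076599121094), 88.82671356201172)
clock: 10.5
position: [536.2, 270.2, 2.7]
ee_rot: [0.011, 0.707, -0.707, -0.011]
contact_force: [-0.3, -0.2, 0.0]
gripper_width: 85.5
```

```bash
python3 -m creep '[[[0,0,2],[0,0,0],0.45],[[0,0,2],[0,0,0],0],[[0,0,2],[0,0,0],-0.3],[[0,0,2],[0,0,0],-1],[[0,0,2],[0,0,0],-1],[[0,0,2],[0,0,0],-1],[[0,0,2],[0,0,0],-1],[[0,0,2],[0,0,0],-1]]' && python3 -m creep '[[[0,0,10],[0,0,0],-1],[[0,0,25],[0,0,0],-1],[[0,0,45],[0,0,0],-1],[[0,0,65],[0,0,0],-1],[[0,0,65],[0,0,0],-1],[[0,0,65],[0,0,0],-1]]'
python3 - <<'E'
from h import *
grab("side","side9");grab("wrist","wr9");s=st();print(s["position"],s["contact_force"],s["wrist_torque"],s["gripper_width"])
i=cv2.imread('pics/side9.png')[110:290,140:340];cv2.imwrite('pics/sz9.png',cv2.resize(i,None,fx=3,fy=3,interpolation=cv2.INTER_CUBIC))
E
```

```text
clock: 11.17
position: [537.2, 271.1, 6.4]
ee_rot: [0.012, 0.708, -0.706, -0.01]
contact_force: [-0.5, 1.2, 6.5]
gripper_width: 58.7
clock: 11.67
position: [536.4, 270.5, 70.9]
ee_rot: [0.012, 0.708, -0.706, -0.01]
contact_force: [-0.9, 0.8, -1.6]
gripper_width: 58.7
[535.212 269.551  68.795] [ 0.293 -0.296 -0.648] [ 0.02  -0.005  0.002] 59.06552338490704
```

View pics/sz9.png

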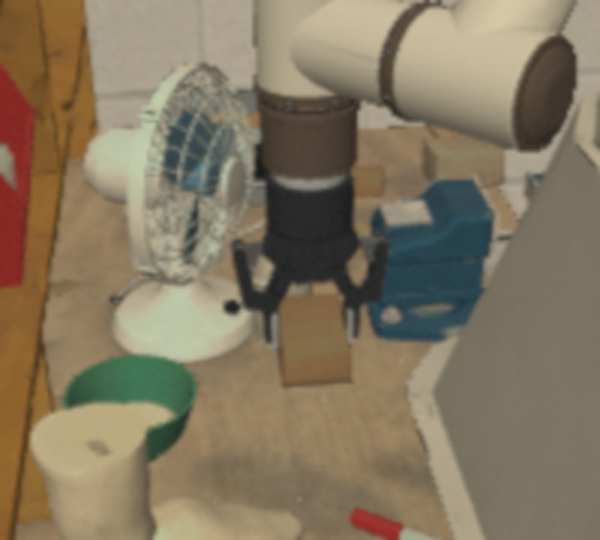

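View pics/wr9.png

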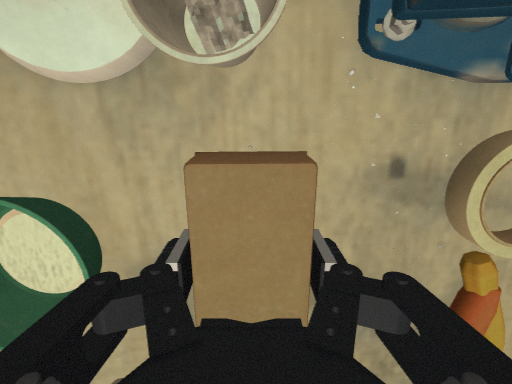

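```bash
python3 -m creep '[[[0,0,30],[0,0,0],-1],[[0,0,65],[0,0,0],-1],[[-8,-5,102],[0,0,0],-1],[[-24,-18,135],[0,0,0],-1],[[-46,-38,155],[0,0,0],-1],[[-68,-65,160],[0,0,0],-1],[[-88,-97,160],[0,0,0],-1],[[-100,-132,160],[0,0,0],-1],[[-105,-170,160],[0,0,0],-1],[[-106,-209,160],[0,0,0],-1],[[-106,-248,160],[0,0,0],-1],[[-106,-287,160],[0,0,0],-1]]' && python3 -m creep '[[[0,-39,0],[0,0,0],-1],[[0,-78,0],[0,0,0],-1],[[4,-117,0],[0,0,0.03],-1],[[14,-153,0],[0,0,0.06],-1],[[32,-186,0],[0,0,0.065],-1],[[58,-208,0],[0,0,0.065],-1],[[90,-217,0],[0,0,0.065],-1],[[118,-219,0],[0,0,0.065],-1],[[138,-219,0],[0,0,0.065],-1],[[147,-219,0],[0,0,0.065],-1],[[147,-219,0],[0,0,0.065],-1],[[147,-219,0],[0,0,0.065],-1]]'
python3 - <<'E'
from h import *
P=[]
for i in range(3):
  grab("wrist","wr10");s=st();P.append(s["position"]);x=R.from_quat(s["ee_rot"]).as_matrix();print(s["position"],s["contact_force"],s["gripper_width"]);print(x[:,0],x[:,1])
E
```

```text
clock: 12.77
position: [428.6, -18.7, 228.5]
ee_rot: [-0.01, -0.707, 0.707, 0.011]
contact_force: [0.8, -0.2, 0.0]
gripper_width: 59.0
clock: 13.77
position: [576.0, -235.6, 227.8]
ee_rot: [-0.013, 0.707, -0.707, 0.011]
contact_force: [0.5, 1.2, -1.8]
gripper_width: 58.5
[ 575.715 -235.653  228.525] [ 0.263  0.713 -0.443] 59.064698937433846
[-0.999 -0.034  0.002] [-0.002  0.001 -1.   ]
[ 575.662 -235.696  229.105] [ 0.303 -0.217 -0.71 ] 58.98312941697032
[-0.999 -0.034  0.001] [-0.001  0.    -1.   ]
[ 575.726 -235.779  229.5  ] [-1.033 -0.532 -0.438] 58.78862476718131
[-0.999 -0.034  0.001] [-0.001  0.    -1.   ]
```

View pics/wr10.png

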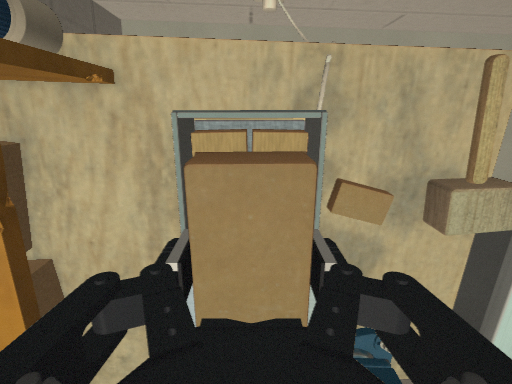

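```bash
python3 -m creep '[[[1.5,0,-30],[0,0,0],-1],[[1.5,0,-65],[0,0,0],-1],[[1.5,0,-95],[0,0,0],-1],[[1.5,0,-115],[0,0,0],-1],[[1.5,0,-126],[0,0,0],-1],[[1.5,0,-132],[0,0,0],-1],[[1.5,0,-136],[0,0,0],-1],[[1.5,0,-139],[0,0,0],-1],[[1.5,0,-139],[0,0,0],-1],[[1.5,0,-139],[0,0,0],-1]]'
python3 - <<'E'
from h import *
for i in range(4):
  im=arm.get_image("wrist");s=st();print(s["position"],s["contact_force"],s["wrist_torque"])
E
```

```text
clock: 14.75
position: [579.1, -236.1, 91.6]
ee_rot: [0.011, -0.707, 0.707, -0.013]
contact_force: [-0.0, 0.2, -0.5]
gripper_width: 58.8
[ 579.087 -236.14    91.513] [-0.041  0.308 -0.376] [0.012 0.018 0.038]
[ 579.003 -236.111   91.405] [-0.18   0.121 -1.014] [-0.025  0.029 -0.032]
[ 578.902 -236.09    91.234] [-0.444 -0.604 -0.997] [-0.024  0.03  -0.005]
[ 578.792 -236.083   91.079] [ 0.49   0.319 -1.034] [-0.023 -0.031  0.029]
```

```bash
cat > f.py <<'E'
from h import *
F=[];Q=[]
for i in range(4):
  arm.get_image("wrist");s=st();F.append(s["contact_force"]);Q.append(s["position"])
print(np.mean(F,0),np.mean(Q,0),s["clock"])
E
python3 -m creep '[[[0,0,-1],[0,0,0],-1],[[0,0,-2],[0,0,0],-1],[[0,0,-3],[0,0,0],-1],[[0,0,-4],[0,0,0],-1],[[0,0,-5],[0,0,0],-1],[[0,0,-5],[0,0,0],-1]]'; python3 f.py
python3 -m creep '[[[0,0,-0.5],[0,0,0],-1],[[0,0,-1],[0,0,0],-1],[[0,0,-1.5],[0,0,0],-1],[[0,0,-2],[0,0,0],-1],[[0,0,-2],[0,0,0],-1]]'; python3 f.py
```

```text
clock: 15.45
position: [578.2, -236.0, 84.9]
ee_rot: [-0.012, 0.707, -0.707, 0.012]
contact_force: [-0.0, -0.2, -1.3]
gripper_width: 58.8
[ 0.113  0.086 -0.791] [ 578.381 -236.002   85.21 ] 15.65
clock: 16.07
position: [578.3, -236.0, 83.1]
ee_rot: [-0.012, 0.707, -0.707, 0.012]
contact_force: [0.5, -0.0, -0.8]
gripper_width: 59.0
[ 0.346  0.203 -0.76 ] [ 578.388 -236.004   83.27 ] 16.2667
```

```bash
python3 -m creep '[[[0,0,-0.5],[0,0,0],-1],[[0,0,-1],[0,0,0],-1],[[0,0,-1],[0,0,0],-1],[[0,0,-1],[0,0,0],-1]]'; python3 f.py
python3 -m creep '[[[0,0,-0.5],[0,0,0],-1],[[0,0,-1],[0,0,0],-1],[[0,0,-1],[0,0,0],-1],[[0,0,-1],[0,0,0],-1]]'; python3 f.py
```

```text
clock: 16.6
position: [578.4, -236.0, 82.3]
ee_rot: [-0.012, 0.707, -0.707, 0.012]
contact_force: [-0.5, -0.5, -0.2]
gripper_width: 58.7
[ 0.005 -0.494 -0.943] [ 578.407 -235.993   82.316] 16.8
clock: 17.13
position: [578.5, -236.0, 81.4]
ee_rot: [0.012, -0.707, 0.707, -0.012]
contact_force: [-0.2, -0.8, 0.9]
gripper_width: 58.9
[0.418 0.227 0.018] [ 578.488 -236.024   81.438] 17.3333
```

```bash
python3 -m creep '[[[0,0,-0.3],[0,0,0],-1],[[0,0,-0.7],[0,0,0],-1],[[0,0,-0.7],[0,0,0],-1],[[0,0,-0.7],[0,0,0],-1]]'; python3 f.py
```

```text
clock: 17.67
position: [578.5, -236.1, 80.9]
ee_rot: [0.012, -0.707, 0.707, -0.012]
contact_force: [-0.5, 1.4, 1.5]
gripper_width: 59.0
[-0.32   0.366  0.887] [ 578.493 -236.049   80.794] 17.8667
```

```bash
python3 -m creep '[[[0,0,0],[0,0,0],0.42],[[0,0,0],[0,0,0],0.46],[[0,0,0],[0,0,0],0.5],[[0,0,0],[0,0,0],0.6],[[0,0,0],[0,0,0],0.7],[[0,0,0],[0,0,0],0.75],[[0,0,0],[0,0,0],0.75],[[0,0,0],[0,0,0],0.75]]'; python3 f.py
python3 -m creep '[[[0,0,3],[0,0,0],0.75],[[0,0,10],[0,0,0],0.75],[[0,0,25],[0,0,0],0.75],[[0,0,45],[0,0,0],0.75],[[0,0,80],[0,0,0],0.75],[[0,0,115],[0,0,0],0.75],[[0,10,150],[0,0,0],0.75],[[0,40,170],[0,0,0],0.75],[[0,60,180],[0,0,0],0.75],[[0,60,180],[0,0,0],0.75]]'
python3 - <<'E'
from h import *
s=st();print(s["contact_force"],s["position"])
grab("wrist","wr11")
im,P=cloud("wr11"); v,u=np.mgrid[:384,:512]; Z=P[:,:,2]
m=(v<200)&(P[:,:,0]>510)&(P[:,:,0]<645)&(P[:,:,1]<-172)&(P[:,:,1]>-300)&(Z>102)&(Z<115);q=P[m];print(len(q),cv2.minAreaRect(q[:,:2].astype(np.float32)),np.percentile(q[:,2],[2,50,98]))
for sgn in (0,1):
  for k in (0,1):
    c=q[((q[:,0]>577)==sgn)&((q[:,1]>-236)==k)];print(np.median(c[:,2]))
E
```

```text
clock: 18.53
position: [578.4, -236.0, 80.6]
ee_rot: [-0.012, 0.707, -0.707, 0.012]
contact_force: [0.4, 0.5, -0.7]
gripper_width: 74.7
[-0.081 -0.096  0.072] [ 578.409 -235.994   80.608] 18.7333
clock: 19.57
position: [579.9, -173.7, 265.6]
ee_rot: [0.01, -0.707, 0.707, -0.016]
contact_force: [-0.1, -0.3, 0.2]
gripper_width: 74.5
[-0.125 -0.32   0.206] [ 579.9   -173.721  265.555]
5299 ((579.0900268554688, -237.3206024169922), (59.984500885009766, 99.04723358154297), 2.221614122390747) [105.014 106.941 108.46 ]
106.90317136412415
106.98354145606436
106.91640121942044
106.96197418952636
```

View pics/wr11.png

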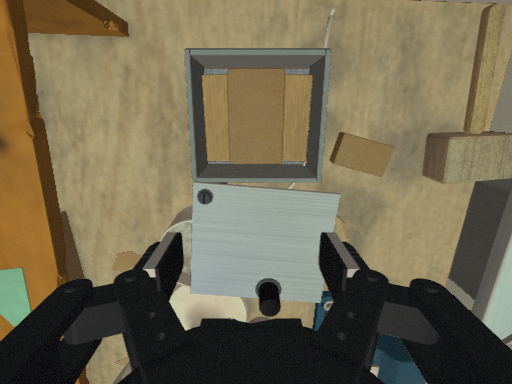

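```bash
python3 -m creep '[[[0,0,0],[0,0,0],0.75],[[0,0,0],[0,0,0],0.75]]'
python3 - <<'E'
from h import *
grab("top","top12")
im,P=cloud("top12"); im0,P0=cloud("top0"); v,u=np.mgrid[:384,:512]
for n,(a,b,c,d),lo,hi in (("cup",(236,164,263,190),70,95),("cast",(135,105,180,180),15,180),("tape",(198,220,230,256),15,40)):
  for p in (P0,P):
    m=(u>=a)&(u<c)&(v>=b)&(v<d)&(p[:,:,2]>lo)&(p[:,:,2]<hi); print(n,m.sum(),p[m].mean(0))
arm.job_done()
E
```

```text
clock: 19.78
position: [577.8, -176.4, 259.7]
ee_rot: [-0.012, 0.707, -0.707, 0.011]
contact_force: [0.4, -0.0, 0.1]
gripper_width: 74.7
cup 88 [557.174 144.297  82.215]
cup 90 [557.67  143.608  81.286]
cast 1322 [684.366 472.274  89.353]
cast 1312 [683.356 472.561  89.689]
tape 286 [330.409 270.089  23.922]
tape 286 [330.185 269.72   24.24 ]
the job is handed in; nothing more can be done
```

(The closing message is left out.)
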